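# Count four battery cells into the tray

## Task

Slide the blue tray under the chute of the battery rack until its plain end meets the rack's foot, square and in line with it. Then feed exactly four of the six cells over the lip into the tray, leaving two lying in the channel and the tray in its place. Do not knock or shift the vials or the carton.

Things in the scene. Friction and masses are not known exactly. Their poses are not given: they have to be found in the camera images.
- rack: fixed rack: grey foot, level channel 220 mm long (own x), 53.6 mm wide inside, floor 78 mm above the worktop, side walls 12 mm higher. Cells feed along own +x over the lip at x = +95 mm and slide down a 55 degree chute that ends at x = +118 mm, its lower edge 42 mm above the worktop. The foot is 94 mm wide, its front face at x = +85 mm. Origin: centre of the foot's underside
- rack_lip (a point): middle of the lip: the edge where the level channel floor (78 mm above the worktop) ends and the chute begins
- follower: orange pusher block lying loose in the channel behind the cells, 30 mm long (own x, feed direction +x), 50.5 mm wide, 14 mm high; on it a black upright grip, 16 mm (x) by 26 mm (y), its top 55 mm above the channel floor. Origin: centre of its underside, so its front face is at own x = +15 mm
- tray: loose blue open tray, outside 120 (own x) by 94 mm (own y), rim 34 mm high, walls and floor 4 mm; an upright blue tab, 12 (x) by 30 mm (y), top at 70 mm, stands outside one end, centre at own x = +66 mm, y = 0. The plain end (own -x) goes to the rack; square against the foot, the tray's origin is at x = +145 mm, y = 0 in the rack's frame. Origin: centre of its underside
- cell_a: one of six alike red and white battery cells lying on the rack, side by side across its channel, each 50 mm long (own y), 15 mm thick (own x) and 15 mm high; origin: centre of its underside. cell_a is next to the follower, cell_f nearest the lip; neighbours start with gaps of 1 to 3 mm
- cell_b: like cell_a, the next towards the lip (number 2 from the follower)
- cell_c: like cell_a, the next towards the lip (number 3 from the follower)
- cell_d: like cell_a, the next towards the lip (number 4 from the follower)
- cell_e: like cell_a, the next towards the lip (number 5 from the follower)
- cell_f: like cell_a, the next towards the lip (number 6 from the follower)
- vial_white: white-capped sample vial with a green band, 31 mm wide, 66 mm high, standing; a bystander; origin: centre of its underside
- vial_blue: blue-capped sample vial with a blue band, 36 mm wide, 65 mm high, standing; a bystander; origin: centre of its underside
- carton: white and orange folding carton, 60 (x) by 30 (y) by 78 mm, standing; a bystander; origin: centre of its underside
Mind the look-alikes: they are no part of the job. What is shaped like the cell_d but grey, purple or yellow is not meant.

How it is judged:
By the outcome, as a careful person would: the job done as asked, in the order asked, and still so for the second after the job is handed in, with the robot touching nothing.
It also fails if it takes over 51 s, if anything falls off the work surface, if the arm or the gripper's body presses on something with over 40 N, if the wrist force passes 120 N, or if a joint passes its speed limit or range.

## Robot

A 7-joint arm with a two-finger parallel gripper is mounted at the origin on a cart in front of the work surface, level with it; the furniture and walls round the work are solid. World frame = base frame: x ahead of the robot, y to its left, z up, the work surface at z = 0. Lengths are in mm, angles in rad, forces in N, time in s.
With the tool pointing down it reaches from about 400 to 875 mm from the base axis. Payload 4.4 kg.
Tool frame: the origin (TCP) lies at the very end of the fingers, on their centre line; the grasp point (between the pads) lies ctrl.grip_depth behind it (ctrl.grip_depth is the distance from the TCP to the grasp point, in mm); y points along the fingers, x is the direction in which the jaws open and shut, and the axes are right-handed (so a half turn about y gives the same grasp; the last joint's range is limited). The gripper opens to 85 mm and grips with 20 to 120 N. Pads are 22 mm wide; open, the fingers measure 114 mm over their backs; the gripper's body (76 mm by 85 mm) begins 54 mm behind the grasp point. The pads swing forward as they close: fully open they stand 13 mm farther back than shut.
Start: joints at [-1.172, 0.628, 0.038, 1.517, -0.027, 0.996, -0.02], TCP at [291.338, 581.068, 231.313] pointing down, gripper open.
Joint ranges: [-3.06, 3.06], [-0.37, 2.12], [-1.25, 1.32], [0.18, 2.47], [-1.1, 4.24], [0.23, 1.98], [-2.94, 2.94]. Speed limits (rad/s): [2.57, 2.57, 3.14, 3.14, 3.14, 3.14, 3.14].

## Interface

Orientations are given as [roll, pitch, yaw] about the fixed x, y, z axes, in that order (R = Rz(yaw) Ry(pitch) Rx(roll)).
In Python, from cell import ctrl gives the robot as it stands.
- The arm moves only by the tool apply_moves, never from a script. Its argument "motion" is a list of rows, each a list of 5 numbers: the shift along the tool's x, y, z in cm, then the turn about the tool's y in rad, then the finger opening in cm, from 0 to 8.54. In form: [[tx, ty, tz, roll, hand], ...]. A call has 1 to 20 rows; each row is the pose to reach, as a shift and turn from the pose commanded when the call began, along the tool's axes at that moment; what a row does not reach only later rows make up. A row lasts 1/8 s, in which the tool goes at most 62.5 mm and 10.7 degrees, less where a joint would pass 70% of its speed; a pose out of reach is approached as far as the arm can. A call with a gripper value outside its range is refused whole. The fingers move at their own pace and stop on an object; the grip force is fixed at half the most. Time passes only in rows, so rows that repeat a pose let the fingers close. It gives the time, the measured TCP pose, the force and the opening at its end, in the units of the state.
- ctrl.read_state(): the state, without advancing time (a new reading comes with each control period).
- ctrl.get_image(name): name is "side" or "top" or "wrist"; returns a dict with "image" (400x640x3 uint8, red, green, blue), "vfov" (degrees; the focal length in pixels is half the picture's height over the tangent of half this angle, whatever the lens; pixels are square), "cx", "cy" (the principal point, pixels), "extrinsics" (4x4, takes a point from world to camera coordinates); the wrist camera has in their place "tool_from_camera" (4x4, takes a point from camera to tool coordinates, whose origin is the TCP and whose axes are the tool frame's). Camera axes: x right, y up, looking along -z (the intrinsics and any distortion apply to the point x, -y, -z); pixel columns grow to the right and rows downward; lengths in mm; the calibration is good to about 2 mm. A picture is of the moment at which its call begins: read the wrist's pose just before it. There is no depth.
- ctrl.finish_job(): hands the job in, once; it reports no verdict.
Trained networks look in a picture, given as the dict that the camera call returned (one of the last four; its "shot" number tells which), for a name from the list of things; names that differ only in an ending like _2 or _b are one class to them, and where a whole thing is asked for, a point or a joint stands for the part that bears it (a point fixed in the world has none). Each returns a list of dicts, best first, with "confidence" (0 to 1); they miss things now and then, are a little off and sometimes report something else, mostly with a low value. They report only what shows in the picture. A call takes as long as a camera call. They do not tell look-alikes from the thing itself.
- ctrl.search_frame(picture, query): "location" ([x, y, z] in mm, in world coordinates, good to about 4 mm: the middle of the surface that is visible of it).
- ctrl.mark_of(picture, query): "location" ([x, y, z] in mm, in world coordinates, good to about 4 mm: a listed point, or the origin of a listed thing).
The state is a dict: "clock": time; "qpos": joint angles; "qd": joint speeds; "tau": joint torques, N m; "eef_pos": TCP position; "tool_rot": TCP orientation; "force": force on the tool from outside, world axes, zero at the start; "torque": the same for the moment, N m; "width": finger opening in mm.
Only numpy, scipy, OpenCV 4.12 (cv2) and the standard library are available. Lean on these libraries where they do the work, as an engineer would, in place of code of your own. Each camera call takes 0.05 s, during which the arm holds its last target.

## Working session

There is one attempt and no reset: what is moved stays moved. The work goes in short steps, Python scripts to look and compute and a tool call to move; the robot and the scene stay as the last step left them, time stands still between calls to the robot, and variables do not carry over. Pictures are saved under pics/ and viewed, and the job is handed in when it is done.

Besides the shell and the picture viewer there is one more tool, called after "Call:" by a JSON object that holds its "method" and its "body". apply_moves: Moves the arm, as the interface text tells. Its arguments: {"type":"object","properties":{"motion":{"type":"array","items":{"type":"array","items":{"type":"number"}}}},"required":["motion"]}

```bash
ls; mkdir -p pics; cat > h.py <<'E'
import numpy as np, cv2
from cell import ctrl
from scipy.spatial.transform import Rotation as R
def snap(n,f):
    p=ctrl.get_image(n); cv2.imwrite('pics/'+f,p['image'][:,:,::-1]); return p
def toolR(s): 
    return R.from_euler('xyz',s['tool_rot']).as_matrix()
E
python3 - <<'E'
from h import *
s=ctrl.read_state(); print(s); print(ctrl.grip_depth)
for n in ['side','top','wrist']:
    p=snap(n,n+'0.png'); print(n,{k:(np.round(v,3).tolist() if not isinstance(v,(dict,str)) else v) for k,v in p.items() if k!='image'})
    for q in ['rack','rack_lip','follower','tray','cell_a','vial_white','vial_blue','carton']:
        try: print(q,[(np.round(d['location'],1).tolist(),round(d['confidence'],2)) for d in ctrl.mark_of(p,q)])
        except Exception as e: print(q,e)
E
```

```text
pics
{'clock': 0.0, 'qpos': array([-1.17178332,  0.62932409,  0.0384376 ,  1.51837728, -0.02701805,
        0.99629174, -0.02000753]), 'qd': array([ 4.39911601e-04, -1.14803089e-04, -1.15806062e-03,  4.11677373e-05,
        4.01853649e-05, -1.69094189e-03, -5.95782712e-04]), 'tau': array([ 8.49474454e-04, -5.63387740e+01,  1.22636128e+00, -1.93437606e+01,
        1.09947912e-02,  1.03750298e-02,  9.76037342e-06]), 'eef_pos': array([291.0527039 , 580.49530688, 230.40031711]), 'tool_rot': array([-1.57080255,  0.0018828 ,  1.10596927]), 'force': array([ 0.01636161, -0.35941554, -0.18581733]), 'torque': array([-0.01337003, -0.00487719,  0.00184801]), 'width': 85.4684925058926}
18.700000000000003
side {'vfov': 45.825, 'cx': 313.539, 'cy': 204.835, 'extrinsics': [[-0.991, -0.133, 0.023, 559.466], [0.098, -0.591, 0.801, -78.599], [-0.093, 0.796, 0.599, -928.163], [0.0, 0.0, 0.0, 1.0]], 'shot': 1}
rack [([502.6, 144.3, -2.5], 0.64)]
rack_lip [([503.4, 49.0, 77.3], 0.91), ([342.9, 209.1, -0.3], 0.53)]
follower [([505.2, 226.4, 80.4], 0.63)]
tray [([485.8, -98.3, -1.2], 0.73)]
cell_a [([554.4,
[... 792 characters left out ...]
a [([504.3, 166.7, 77.6], 0.72), ([505.1, 183.7, 77.1], 0.71), ([394.2, 109.6, 0.2], 0.71), ([505.2, 129.2, 75.8], 0.62), ([622.6, 221.2, -0.7], 0.61), ([506.4, 194.9, 79.3], 0.6), ([507.5, 148.6, 81.6], 0.6), ([503.8, 117.8, 79.5], 0.54), ([552.6, 312.2, 0.7], 0.52)]
vial_white [([622.8, 120.2, -0.2], 0.45)]
vial_blue [([688.2, 9.5, -0.9], 0.7)]
carton [([345.2, 215.9, -4.5], 0.88)]
wrist {'vfov': 66.452, 'cx': 319.838, 'cy': 199.387, 'tool_from_camera': [[1.0, 0.0, -0.001, 0.755], [-0.001, 0.292, -0.956, -142.034], [0.0, 0.956, 0.292, 75.118], [0.0, 0.0, 0.0, 1.0]], 'shot': 3}
rack []
rack_lip []
follower []
tray []
cell_a []
vial_white []
vial_blue []
carton [([346.9, 211.6, -0.3], 0.94)]
```

View pics/side0.png

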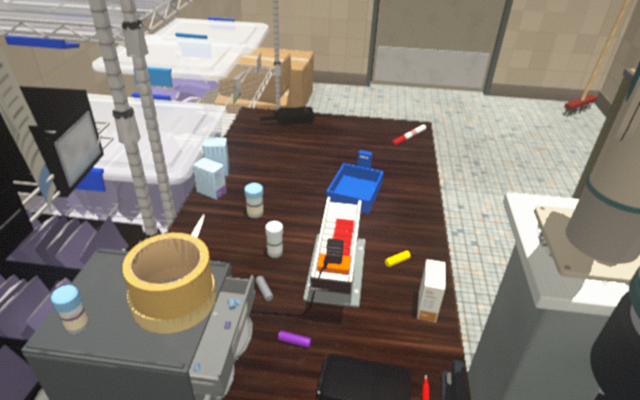

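View pics/top0.png

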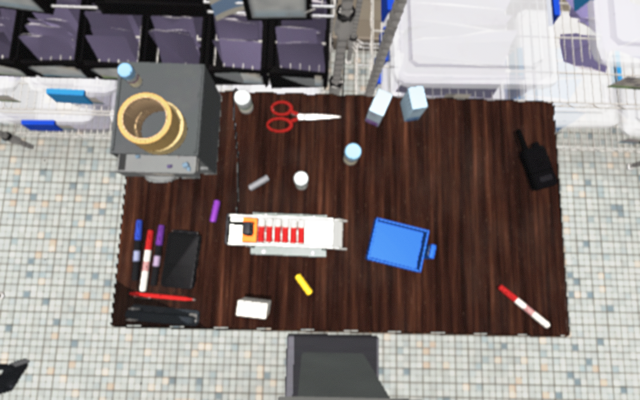

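The rack feeds along about world −y, and the tray lies beyond the lip with its tab facing away. I'll enlarge the top view to measure the foot and the tray edges.

```bash
python3 - <<'E'
import cv2
im=cv2.imread('pics/top0.png')
c=cv2.resize(im[190:290,215:445],None,fx=3.4,fy=3.4,interpolation=cv2.INTER_CUBIC);cv2.imwrite('pics/crop0.png',c)
im=cv2.imread('pics/side0.png')
c=cv2.resize(im[140:310,290:410],None,fx=3.4,fy=3.4,interpolation=cv2.INTER_CUBIC);cv2.imwrite('pics/crop1.png',c)
E
```

```text
(no output)
```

View pics/crop0.png

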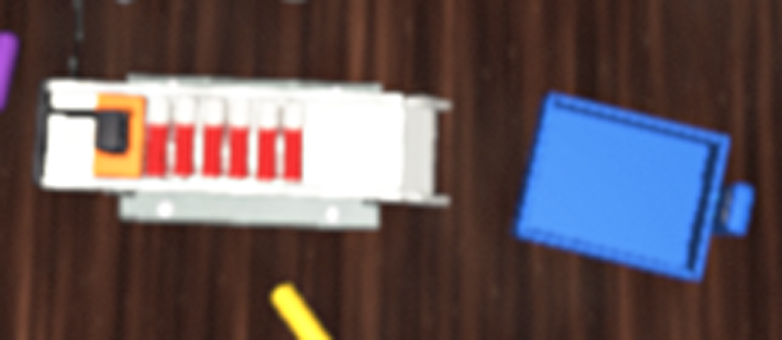

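View pics/crop1.png

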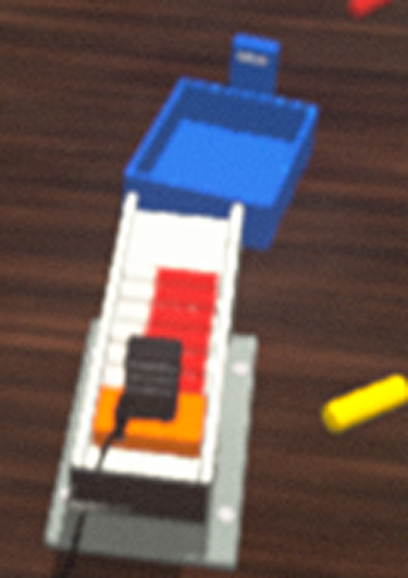

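Crop: six red/white cells between the orange follower (crop 120,130) and the lip (crop 405,145). The tray is yawed about 13°, with its tab at crop (737,208). The rack is turned slightly too. I'll back-project the corners.

```bash
cat >> h.py <<'E'
def bp(p,uv,z):
    uv=np.atleast_2d(np.array(uv,float)); f=200/np.tan(np.radians(p['vfov'])/2)
    d=np.c_[(uv[:,0]-p['cx'])/f,-(uv[:,1]-p['cy'])/f,-np.ones(len(uv))]
    E=world2cam(p); c=-E[:3,:3].T@E[:3,3]; w=d@E[:3,:3]
    return c+w*((z-c[2])/w[:,2])[:,None]
def world2cam(p):
    if 'extrinsics' in p: return np.array(p['extrinsics'])
    T=np.eye(4); s=p['state']; T[:3,:3]=toolR(s); T[:3,3]=s['eef_pos']
    return np.linalg.inv(T@np.array(p['tool_from_camera']))
def proj(p,X):
    X=np.atleast_2d(X); f=200/np.tan(np.radians(p['vfov'])/2); E=world2cam(p)
    c=X@E[:3,:3].T+E[:3,3]; return np.c_[p['cx']-f*c[:,0]/c[:,2],p['cy']+f*c[:,1]/c[:,2]]
def wrist(f):
    s=ctrl.read_state(); p=ctrl.get_image('wrist'); cv2.imwrite('pics/'+f,p['image'][:,:,::-1]); p['state']=s; return p
E
python3 - <<'E'
from h import *
p=ctrl.get_image('top')
c=lambda l:np.array(l)/3.4+[215,190]
t=bp(p,c([(549,93),(730,136),(700,280),(516,236)]),34)
print(t.round(1), t.mean(0).round(1), [np.linalg.norm(t[i]-t[i-1]).round(1) for i in range(4)])
for a,b in((0,1),(3,2),(3,0),(2,1)):
    d=t[b]-t[a]; print(np.degrees(np.arctan2(d[1],d[0])).round(2))
l=bp(p,c([(408,93),(402,195)]),78);print(l.round(1),l.mean(0))
# foot front right corner edge / wall lines
f=bp(p,c([(119,218),(380,228)]),5);print('foot',f.round(1)); d=f[1]-f[0];print(np.degrees(np.arctan2(d[1],d[0])))
f=bp(p,c([(50,80),(450,102)]),90);print('wall far',f.round(1)); d=f[1]-f[0];print(np.degrees(np.arctan2(d[1],d[0])))
f=bp(p,c([(40,187),(448,203)]),90);print('wall near',f.round(1)); d=f[1]-f[0];print(np.degrees(np.arctan2(d[1],d[0])))
print(bp(p,c([(738,208)]),70))
E
```

```text
[[ 546.9  -47.9   34. ]
 [ 522.  -166.1   34. ]
 [ 429.  -145.2   34. ]
 [ 453.9  -26.9   34. ]] [488.  -96.5  34. ] [np.float64(95.3), np.float64(120.8), np.float64(95.3), np.float64(120.8)]
-101.9
-101.89
-12.72
-12.71
[[538.9  46.8  78. ]
 [476.1  49.3  78. ]] [507.49272217  48.00926967  78.        ]
foot [[459.6 231.6   5. ]
 [457.5  59.2   5. ]]
-90.70972570412683
wall far [[539.4 265.   90. ]
 [532.6  21.8  90. ]]
-91.58452145042595
wall near [[474.6 267.2  90. ]
 [471.4  22.1  90. ]]
-90.74312785454163
[[ 473.87913434 -159.55503207   70.        ]]
```

```bash
cat >> h.py <<'E'
def plan(pts, yaw=None):
    s=ctrl.read_state(); M=toolR(s); p0=np.array(s['eef_pos'])
    print('pos',p0.round(1),'rot',np.round(s['tool_rot'],4),'t',s['clock'],'w',round(s['width'],1),'F',np.round(s['force'],1))
    for q in pts: print(q,'->',((np.array(q)-p0)@M/10).round(2))
    if yaw is not None: print('roll',round(-(yaw-s['tool_rot'][2]),4))
E
python3 -c "
from h import *
plan([(400,400,210),(460,200,190),(474,-161,190)],1.356)"
```

```text
pos [291.3 581.  231.3] rot [-1.5707e+00  1.0000e-04  1.1059e+00] t 1.4 w 85.4 F [ 0.5  1.2 -0.7]
(400, 400, 210) -> [-11.31   2.13 -17.83]
(460, 200, 190) -> [-26.5    4.13 -32.16]
(474, -161, 190) -> [-58.14   4.13 -49.59]
roll -0.2501
```

Call:
{"method": "apply_moves", "body": {"motion": [[-4,1,-6,0,8.5],[-8,2,-12,-0.05,8.5],[-12,3,-18,-0.1,8.5],[-17,3.5,-23,-0.15,8.5],[-22,4,-28,-0.2,8.5],[-27,4,-32.2,-0.25,8.5],[-32,4,-35,-0.25,8.5],[-37,4,-38,-0.25,8.5],[-42,4,-41,-0.25,8.5],[-47,4,-43.5,-0.25,8.5],[-52,4,-46,-0.25,8.5],[-56,4,-48.5,-0.25,8.5],[-58.1,4,-49.6,-0.25,8.5],[-58.1,4,-49.6,-0.25,8.5],[-58.1,4,-49.6,-0.25,8.5]]}}

```text
clock: 3.28
eef_pos: [474.3, -159.6, 191.3]
tool_rot: [-1.571, -0.001, 1.357]
force: [0.0, -0.5, -0.1]
width: 85.0
```

```bash
python3 -c "
from h import *
p=wrist('w1.png'); np.save('w1.npy',p,allow_pickle=True)
plan([(474,-161,60)],1.356); print(ctrl.read_state()['qpos'].round(2))
t=snap('top','top1.png')
"
```

```text
pos [ 474.4 -159.1  191.3] rot [-1.5705e+00 -9.0000e-04  1.3580e+00] t 3.325 w 85.2 F [0.2 0.7 0.2]
(474, -161, 60) -> [-0.21 13.13 -0.  ]
roll 0.002
[ 0.3   0.47 -0.05  1.97  0.03  0.7   1.59]
```

View pics/w1.png

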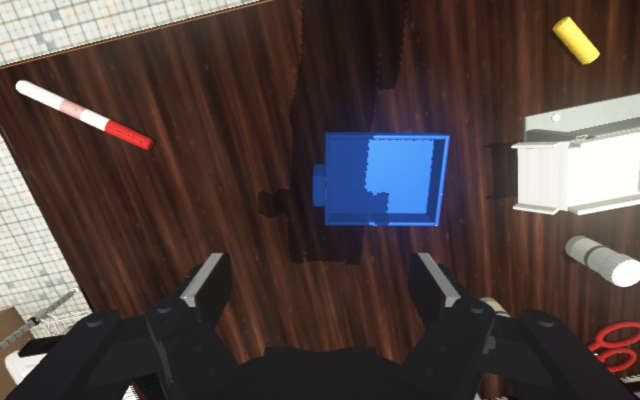

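```bash
python3 -c "
from h import *
p=np.load('w1.npy',allow_pickle=True).item()
print(np.array(p['tool_from_camera']).round(3))
print(proj(p,[[546.9,-47.9,34],[522,-166.1,34],[429,-145.2,34],[453.9,-26.9,34],[538.9,46.8,78],[476.1,49.3,78],[474,-160,70]]).round(1))
t=bp(p,[(449,135),(438,226),(326,226),(326,133)],34);print(t.round(1))
"
```

```text
[[ 1.00000e+00  0.00000e+00 -1.00000e-03  8.23000e-01]
 [-1.00000e-03  2.92000e-01 -9.56000e-01 -1.42033e+02]
 [ 0.00000e+00  9.56000e-01  2.92000e-01  7.49190e+01]
 [ 0.00000e+00  0.00000e+00  0.00000e+00  1.00000e+00]]
[[436.6 227.2]
 [322.1 228. ]
 [323.1 136.1]
 [448.5 135.3]
 [560.1 216.8]
 [564.1 146.8]
 [317.9 193.3]]
[[ 453.7  -26.4   34. ]
 [ 545.8  -46.3   34. ]
 [ 520.7 -161.7   34. ]
 [ 426.7 -141.8   34. ]]
```

The wrist view agrees with the top view to about 2–4 mm. The tray's rim corners are at (326,133), (449,135), (438,226) and (326,226), and the lip is near (567,145)–(562,210). I'll enlarge it for finer measurements.

```bash
python3 -c "
import cv2
im=cv2.imread('pics/w1.png')
cv2.imwrite('pics/c2.png',cv2.resize(im[85:250,300:460],None,fx=3.6,fy=3.6,interpolation=cv2.INTER_CUBIC))
cv2.imwrite('pics/c3.png',cv2.resize(im[80:230,490:640],None,fx=4,fy=4,interpolation=cv2.INTER_CUBIC))
"
```

```text
(no output)
```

View pics/c2.png

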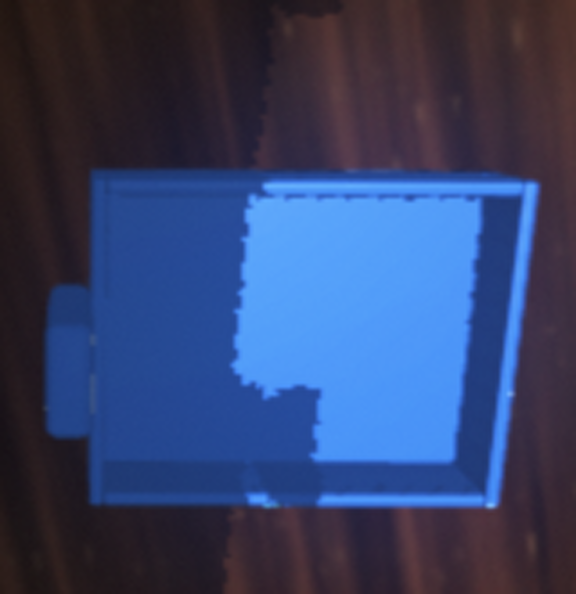

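View pics/c3.png

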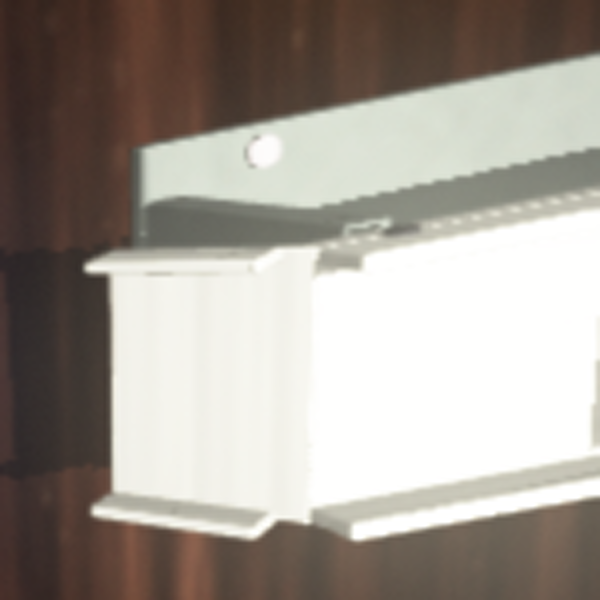

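```bash
python3 -c "
from h import *
p=np.load('w1.npy',allow_pickle=True).item()
t=bp(p,np.array([(538,184),(497,506),(92,503),(92,172)])/3.6+[300,85],34);print(t.round(1),t.mean(0).round(1))
for a,b in((0,3),(1,2),(0,1),(3,2)):
    d=t[b]-t[a]; print(np.degrees(np.arctan2(d[1],d[0])).round(2),np.linalg.norm(d).round(1))
l=bp(p,np.array([(315,275),(308,508)])/4+[490,80],78);print(l.round(1),l.mean(0).round(1)); d=l[1]-l[0];print(np.degrees(np.arctan2(d[1],d[0])))
print(bp(p,np.array([(145,147),(600,53)])/4+[490,80],6).round(1))
print(bp(p,np.array([(68,290)])/3.6+[300,85],70).round(1))
print(bp(p,np.array([(68,362)])/3.6+[300,85],70).round(1))
"
```

```text
[[ 454.9  -26.    34. ]
 [ 545.3  -46.2   34. ]
 [ 519.1 -161.8   34. ]
 [ 426.4 -142.2   34. ]] [486.4 -94.1  34. ]
-103.77 119.6
-102.75 118.5
-12.57 92.6
-11.94 94.8
[[478.5  53.1  78. ]
 [530.8  52.6  78. ]] [504.7  52.9  78. ]
-0.5010157802783036
[[457.   64.6   6. ]
 [458.1 178.    6. ]]
[[ 449.6 -153.8   70. ]]
[[ 467.1 -157.6   70. ]]
```

Call:
{"method": "apply_moves", "body": {"motion": [[-0.1,4,0.15,0,8.5],[-0.1,8,0.15,0,8.5],[-0.1,12,0.15,0,8.5],[-0.1,14,0.15,0,8.5],[-0.1,15,0.15,0,8.5],[-0.1,15,0.15,0,8.5]]}}

```text
clock: 4.12
eef_pos: [472.7, -160.5, 41.2]
tool_rot: [-1.57, -0.0, 1.357]
force: [0.2, -0.0, 0.6]
width: 84.7
```

```bash
python3 -c "
from h import *
p=wrist('w2.png'); plan([(472.6,-159.7,41)],1.351)"
```

```text
pos [ 473.  -160.8   41.7] rot [-1.5713e+00 -1.0000e-04  1.3569e+00] t 4.175 w 85.1 F [ 0.4  0.3 -0.3]
(472.6, -159.7, 41) -> [0.1  0.07 0.07]
roll 0.0059
```

View pics/w2.png

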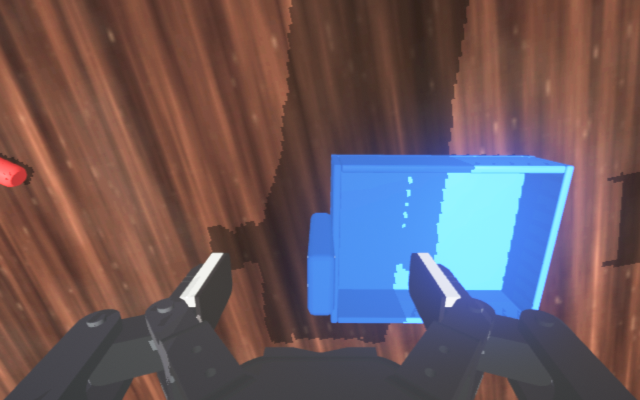

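The tab (320,262) sits centred between the open fingers at (205,280) and (435,280). Closing.

Call:
{"method": "apply_moves", "body": {"motion": [[0,0,0,0,4],[0,0,0,0,2],[0,0,0,0,1],[0,0,0,0,0.5],[0,0,0,0,0.5],[0,0,0,0,0.5]]}}

```text
clock: 4.92
eef_pos: [472.9, -161.2, 41.7]
tool_rot: [-1.571, -0.0, 1.356]
force: [-0.9, 1.3, 5.6]
width: 11.0
```

```bash
python3 -c "
from h import *
p=wrist('w3.png'); plan([(472.6,-159.7,41)],1.351); np.save('w3.npy',p,allow_pickle=True);snap('top','top3.png')"
```

```text
pos [ 472.9 -161.1   41.7] rot [-1.5713e+00 -2.0000e-04  1.3561e+00] t 4.975 w 11.2 F [ 0.3 -0.4  5.3]
(472.6, -159.7, 41) -> [0.13 0.07 0.05]
roll 0.0051
```

View pics/w3.png

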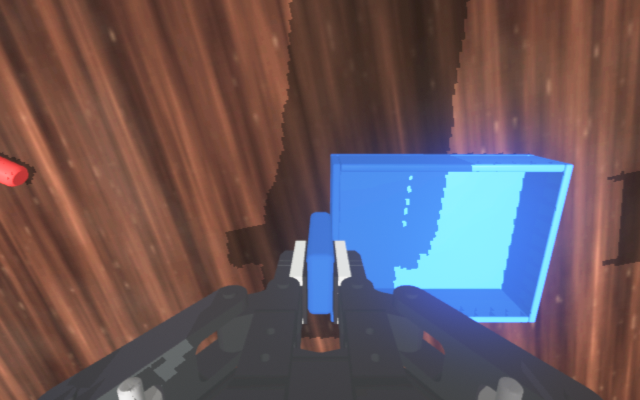

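```bash
python3 -c "
from h import *
plan([(503,-85,41.7)],1.557)"
```

```text
pos [ 472.8 -161.2   41.7] rot [-1.5713e+00 -2.0000e-04  1.3561e+00] t 5.025 w 11.1 F [-1.2  1.3  5.2]
(503, -85, 41.7) -> [ 8.08 -0.   -1.32]
roll -0.2009
```

Call:
{"method": "apply_moves", "body": {"motion": [[1,0,-0.15,-0.03,0.5],[2,0,-0.3,-0.05,0.5],[3,0,-0.5,-0.08,0.5],[4,0,-0.65,-0.1,0.5],[5,0,-0.8,-0.13,0.5],[6,0,-1,-0.15,0.5],[7,0,-1.15,-0.18,0.5],[8.1,0,-1.3,-0.2,0.5],[8.1,0,-1.3,-0.2,0.5],[8.1,0,-1.3,-0.2,0.5]]}}

```text
clock: 6.28
eef_pos: [503.5, -84.4, 41.7]
tool_rot: [-1.573, -0.001, 1.557]
force: [1.1, 0.7, 3.7]
width: 10.9
```

```bash
python3 -c "
from h import *
p=wrist('w4.png'); plan([(503,-85,41)],1.557); np.save('w4.npy',p,allow_pickle=True)
t=snap('top','top4.png');np.save('t4.npy',t,allow_pickle=True)
im=cv2.imread('pics/top4.png')
cv2.imwrite('pics/c4.png',cv2.resize(im[190:290,230:420],None,fx=4,fy=4,interpolation=cv2.INTER_CUBIC))
"
```

```text
pos [503.5 -84.4  41.7] rot [-1.5726e+00 -6.0000e-04  1.5565e+00] t 6.325 w 11.4 F [1.5 0.4 5.8]
(503, -85, 41) -> [-0.06  0.07  0.05]
roll -0.0005
```

View pics/w4.png

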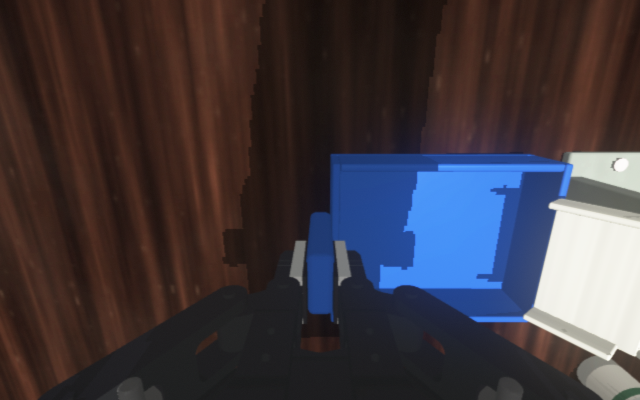

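View pics/c4.png

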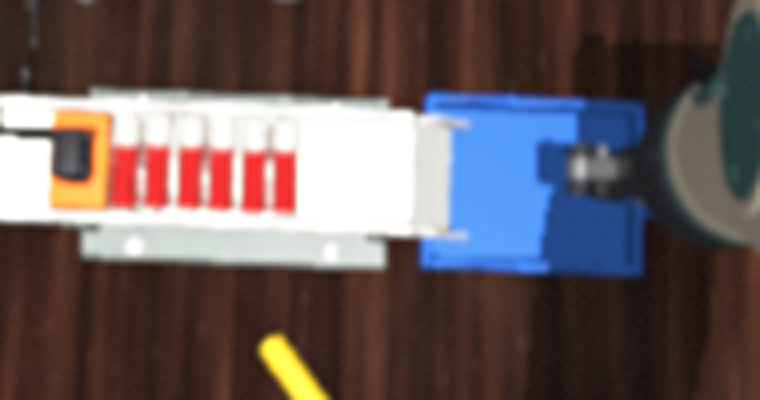

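```bash
cat > m.py <<'E'
from h import *
def ang(a,b): d=b-a; return np.degrees(np.arctan2(d[1],d[0])).round(2)
E
python3 -c "
from m import *
p=np.load('t4.npy',allow_pickle=True).item()
c=lambda l:np.array(l)/4+[230,190]
t=bp(p,c([(425,92),(420,270),(643,275),(643,102)]),34);print(t.round(1),t.mean(0).round(1)); print(ang(t[0],t[3]),ang(t[1],t[2]),ang(t[1],t[0]),ang(t[2],t[3]))
for z in (0,6,10):
  f=bp(p,c([(82,260),(385,268),(92,90),(388,100)]),z);print(z,f.round(1).tolist(),ang(f[0],f[1]),ang(f[2],f[3]),np.linalg.norm(f[1]-f[3]))
w=bp(p,c([(4,222),(468,238),(4,95),(468,125)]),90);print(w.round(1).tolist(),ang(w[0],w[1]),ang(w[2],w[3]))
p=np.load('w4.npy',allow_pickle=True).item()
t=bp(p,[(571,165),(525,321),(332,167)],34);print(t.round(1),ang(t[1],t[0]),ang(t[0],t[2]))
for z in (6,): print(bp(p,[(568,153)],z).round(1))
l=bp(p,[(554,203),(530,315)],50);print(l.round(1))
"
cd pics; python3 -c "
import cv2
im=cv2.imread('w4.png')
cv2.imwrite('c5.png',cv2.resize(im[140:360,480:640],None,fx=3.7,fy=2.7,interpolation=cv2.INTER_CUBIC))"
```

```text
[[554.1  41.5  34. ]
 [456.3  42.5  34. ]
 [456.7 -79.4  34. ]
 [551.9 -79.7  34. ]] [504.8 -18.8  34. ]
-91.05 -89.81 -0.55 -0.16
0 [[457.8, 231.1, 0.0], [457.7, 60.2, 0.0], [554.5, 230.4, 0.0], [553.5, 60.6, 0.0]] -90.03 -90.35 95.76440689374635
6 [[457.7, 230.2, 6.0], [457.6, 60.4, 6.0], [553.7, 229.5, 6.0], [552.7, 60.8, 6.0]] -90.03 -90.35 95.13597537886655
10 [[457.6, 229.7, 10.0], [457.5, 60.6, 10.0], [553.2, 228.9, 10.0], [552.2, 61.0, 10.0]] -90.03 -90.35 94.71702103561324
[[473.8, 258.5, 90.0], [471.9, 21.7, 90.0], [539.0, 262.3, 90.0], [530.0, 22.5, 90.0]] -90.47 -92.14
[[458.5  42.   34. ]
 [550.7  36.1  34. ]
 [457.8 -76.6  34. ]] 176.34 -90.34
[[457.   61.9   6. ]]
[[472.9  24.8  50. ]
 [533.9  25.3  50. ]]
```

View pics/c5.png

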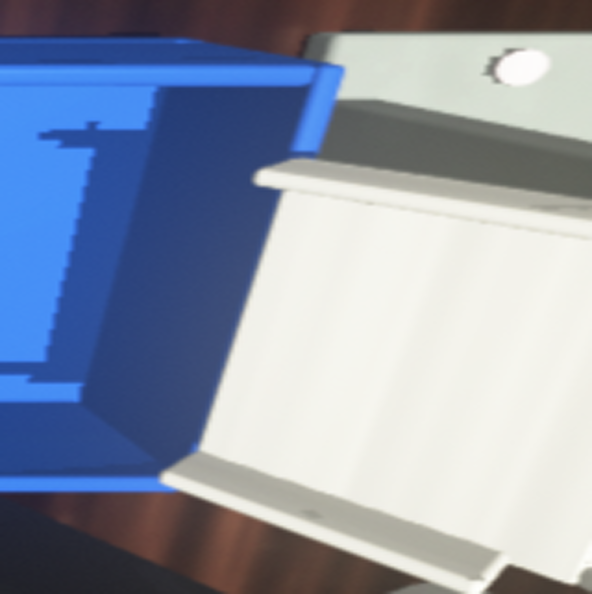

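Call:
{"method": "apply_moves", "body": {"motion": [[0.3,0,0,0,0.5],[0.6,0,0,0,0.5],[0.9,0,0,0,0.5],[1.2,0,0,0,0.5],[1.5,0,0,0,0.5],[1.6,0,0,0,0.5],[1.6,0,0,0,0.5]]}}

```text
clock: 7.25
eef_pos: [503.2, -70.4, 41.7]
tool_rot: [-1.572, 0.001, 1.555]
force: [0.7, -2.9, 6.3]
width: 10.7
```

Call:
{"method": "apply_moves", "body": {"motion": [[0.1,0,0,0,0.5],[0.2,0,0,0,0.5],[0.2,0,0,0,0.5]]}}

```text
clock: 7.62
eef_pos: [503.2, -68.5, 41.7]
tool_rot: [-1.572, 0.002, 1.554]
force: [0.3, -3.3, 5.9]
width: 10.8
```

```bash
python3 -c "
from h import *
p=wrist('w5.png'); plan([],1.557); np.save('w5.npy',p,allow_pickle=True)
t=snap('top','top5.png');np.save('t5.npy',t,allow_pickle=True)
im=cv2.imread('pics/top5.png')
cv2.imwrite('pics/c6.png',cv2.resize(im[190:290,270:400],None,fx=6,fy=6,interpolation=cv2.INTER_CUBIC))
im=cv2.imread('pics/w5.png')
cv2.imwrite('pics/c7.png',cv2.resize(im[130:350,480:640],None,fx=4.5,fy=2.7,interpolation=cv2.INTER_CUBIC))
"
```

```text
pos [503.2 -68.5  41.7] rot [-1.5718e+00  1.5000e-03  1.5545e+00] t 7.675 w 11.2 F [-0.4 -3.6  5.4]
roll -0.0025
```

View pics/c6.png

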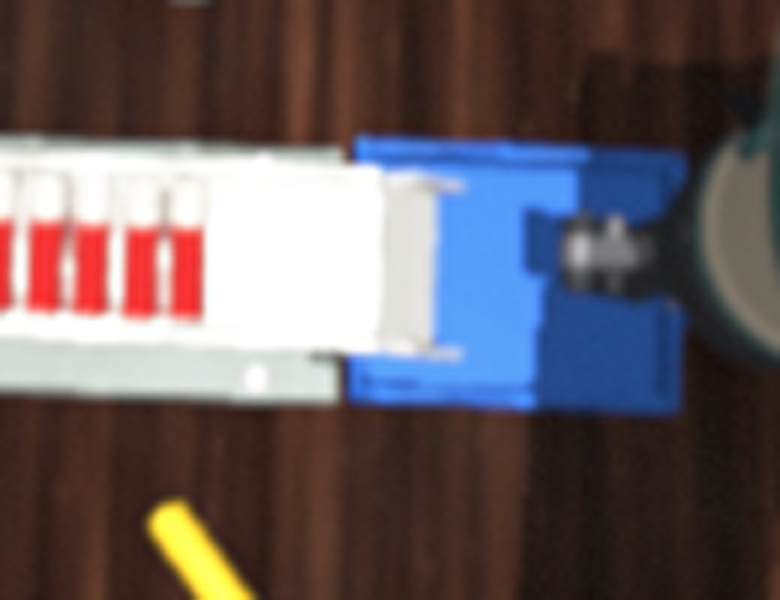

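View pics/c7.png

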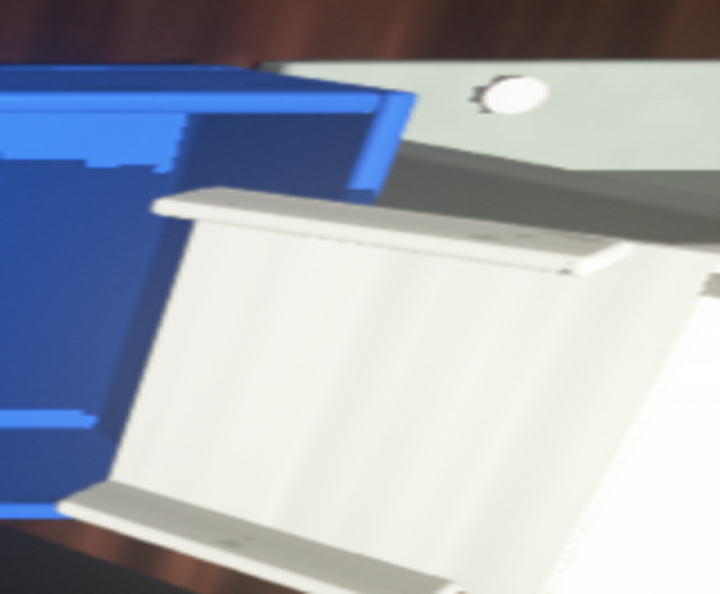

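```bash
python3 -c "
from m import *
p=np.load('w5.npy',allow_pickle=True).item()
c=lambda l:np.array(l)/[4.5,2.7]+[480,130]
print('footedge',bp(p,c([(285,62),(700,62)]),5).round(1).tolist(),'tray bottom',bp(p,c([(5,66),(230,68)]),0).round(1).tolist(),'rim',bp(p,c([(5,92),(416,95)]),34).round(1).tolist(),'chute end',bp(p,c([(192,222),(110,480)]),42).round(1).tolist(), 'walls', bp(p,c([(157,208),(620,245),(62,508),(450,590)]),52).round(1).tolist())
p=np.load('t5.npy',allow_pickle=True).item()
c=lambda l:np.array(l)/6+[270,190]
t=bp(p,c([(357,137),(350,405),(682,412),(685,152)]),34);print(t.round(1).tolist(),t.mean(0)); print(ang(t[0],t[3]),ang(t[1],t[2]),ang(t[1],t[0]))
f=bp(p,c([(338,402),(343,148),(5,397),(5,138)]),5);print('foot',f.round(1).tolist(),ang(f[0],f[1]),ang(f[2],f[0]),ang(f[3],f[1]))
l=bp(p,c([(378,345),(382,170)]),78);print('lip',l.round(1).tolist())
"

```

```text
footedge [[456.8, 64.0, 5.0], [457.7, 117.9, 5.0]] tray bottom [[457.9, 30.4, 0.0], [458.9, 60.5, 0.0]] rim [[457.2, 13.1, 34.0], [458.5, 58.5, 34.0]] chute end [[480.0, 32.6, 42.0], [535.1, 32.6, 42.0]] walls [[473.8, 21.7, 52.0], [481.2, 70.2, 52.0], [533.7, 21.1, 52.0], [553.7, 69.8, 52.0]]
[[554.1, 56.5, 34.0], [455.9, 57.0, 34.0], [456.5, -63.9, 34.0], [551.9, -65.0, 34.0]] [504.59509377  -3.86346758  34.        ]
-91.04 -89.73 -0.29
foot [[457.6, 60.2, 5.0], [553.6, 60.4, 5.0], [456.3, 184.8, 5.0], [553.9, 189.0, 5.0]] 0.12 -89.39 -90.11
lip [[475.8, 49.7, 78.0], [536.8, 49.5, 78.0]]
```

Call:
{"method": "apply_moves", "body": {"motion": [[0.1,0,0,0,0.5],[0.2,0,0,0,0.5],[0.2,0,0,0,0.5]]}}

```text
clock: 8.1
eef_pos: [503.2, -66.5, 41.7]
tool_rot: [-1.572, 0.002, 1.554]
force: [-0.7, -2.8, 5.7]
width: 11.1
```

Call:
{"method": "apply_moves", "body": {"motion": [[0.1,0,0,0,0.5],[0.2,0,0,0,0.5],[0.2,0,0,0,0.5]]}}

```text
clock: 8.48
eef_pos: [503.2, -64.5, 41.7]
tool_rot: [-1.572, 0.002, 1.554]
force: [0.1, -3.4, 5.4]
width: 10.7
```

Call:
{"method": "apply_moves", "body": {"motion": [[0.1,0,0,0,0.5],[0.1,0,0,0,0.5]]}}

```text
clock: 8.72
eef_pos: [503.3, -64.2, 41.7]
tool_rot: [-1.572, 0.002, 1.554]
force: [-0.1, -3.9, 6.5]
width: 11.3
```

Call:
{"method": "apply_moves", "body": {"motion": [[0.1,0,0,0,0.5],[0.1,0,0,0,0.5]]}}

```text
clock: 8.98
eef_pos: [503.3, -64.2, 41.7]
tool_rot: [-1.572, 0.003, 1.553]
force: [-0.8, -6.6, 5.4]
width: 11.2
```

```bash
python3 -c "
from h import *
p=wrist('w6.png'); plan([],1.557); np.save('w6.npy',p,allow_pickle=True)
t=snap('top','top6.png');np.save('t6.npy',t,allow_pickle=True)
im=cv2.imread('pics/top6.png')
cv2.imwrite('pics/c8.png',cv2.resize(im[190:290,270:400],None,fx=6,fy=6,interpolation=cv2.INTER_CUBIC))
im=cv2.imread('pics/w6.png')
cv2.imwrite('pics/c9.png',cv2.resize(im[130:230,500:640],None,fx=5.5,fy=5.5,interpolation=cv2.INTER_CUBIC))
"
```

```text
pos [503.3 -64.2  41.7] rot [-1.5719  0.0032  1.5533] t 9.025 w 11.1 F [ 0.3 -6.5  5.1]
roll -0.0037
```

View pics/c8.png

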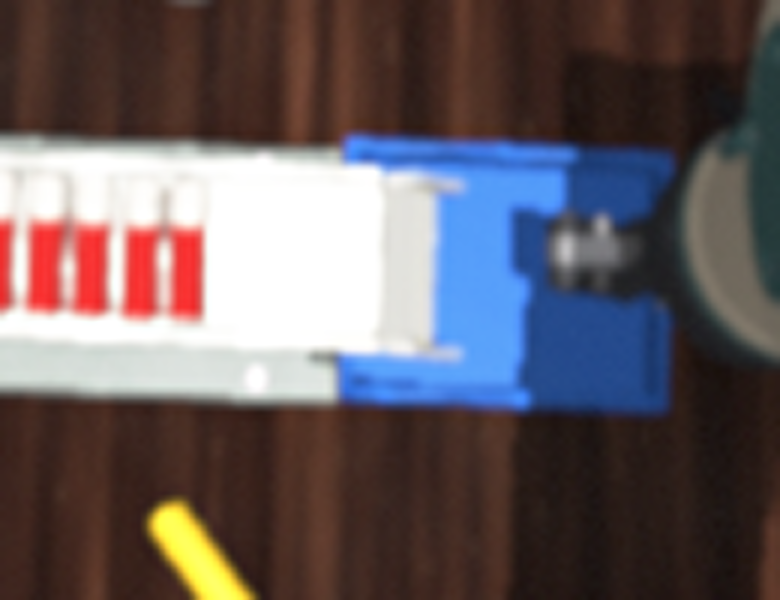

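View pics/c9.png

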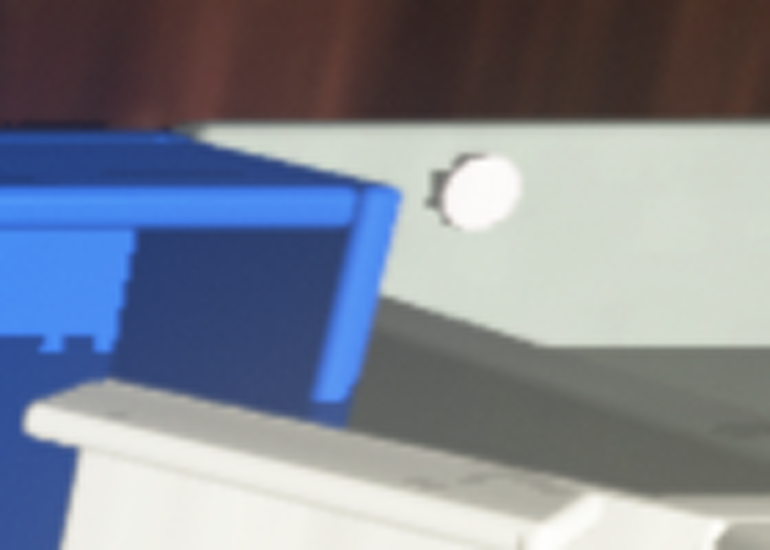

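The stop shows in the data: the TCP stays at y=−64.2 while the force rises. The tray corner at crop (390,190) lines up with the foot's edge to about 1 mm. One light push to square it, then open.

Call:
{"method": "apply_moves", "body": {"motion": [[0.2,0,0,0,0.5],[0.2,0,0,0,0.5]]}}

```text
clock: 9.32
eef_pos: [503.6, -64.1, 41.7]
tool_rot: [-1.573, 0.005, 1.553]
force: [0.5, -11.5, 3.8]
width: 10.8
```

Call:
{"method": "apply_moves", "body": {"motion": [[-0.1,0,0,0,0.8],[-0.1,0,0,0,1.5],[-0.1,0,0,0,3],[-0.1,0,0,0,5],[-0.1,0,0,0,6],[-0.1,0,0,0,6]]}}

```text
clock: 10.07
eef_pos: [502.8, -59.6, 41.2]
tool_rot: [-1.57, -0.0, 1.556]
force: [-0.3, 0.6, 0.2]
width: 60.2
```

```bash
python3 -c "
from h import *
p=wrist('w7.png'); plan([(503,-64,170),(503,100,190),(505.5,227,180),(505.5,227,98)],1.562)
im=cv2.imread('pics/w7.png')
cv2.imwrite('pics/c10.png',cv2.resize(im[130:350,290:640],None,fx=2.2,fy=2.2,interpolation=cv2.INTER_CUBIC))
"
```

```text
pos [502.9 -59.6  41.2] rot [-1.5706e+00 -3.0000e-04  1.5563e+00] t 10.125 w 59.8 F [-0.7  0.6  0.2]
(503, -64, 170) -> [ -0.43 -12.88  -0.02]
(503, 100, 190) -> [ 15.96 -14.87   0.22]
(505.5, 227, 180) -> [ 28.67 -13.87   0.15]
(505.5, 227, 98) -> [28.66 -5.67  0.15]
roll -0.0057
```

View pics/c10.png

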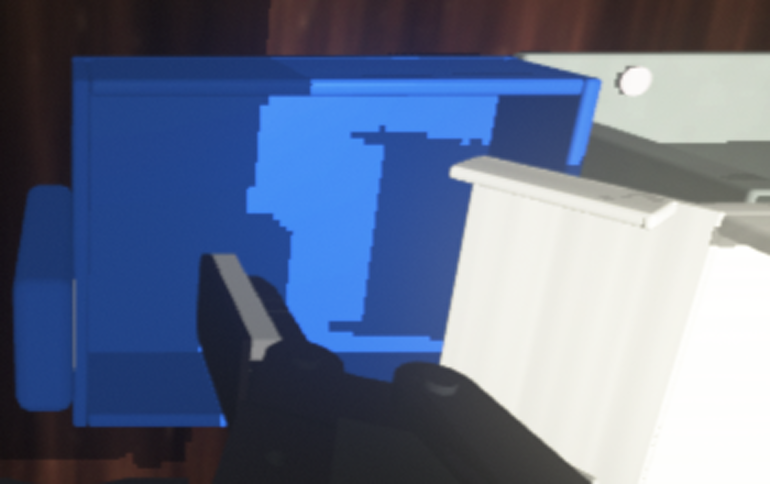

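Call:
{"method": "apply_moves", "body": {"motion": [[-0.4,-4,0,0,6],[-0.4,-8,0,0,8.5],[-0.4,-13,0,0,8.5],[3,-14,0,0,8.5],[8,-14.5,0.1,0,8.5],[13,-14.5,0.1,0,8.5],[18,-14,0.1,0,8.5],[23,-14,0.1,0,8.5],[26,-14,0.1,0,8.5],[28.6,-14,0.1,0,8.5],[28.6,-14,0.1,0,8.5],[28.6,-14,0.1,0,8.5]]}}

```text
clock: 11.62
eef_pos: [506.0, 224.7, 181.1]
tool_rot: [-1.57, 0.001, 1.555]
force: [0.7, -0.5, 0.9]
width: 85.2
```

```bash
python3 -c "
from h import *
p=wrist('w8.png'); np.save('w8.npy',p,allow_pickle=True)
for q in ['follower','cell_a','rack_lip','rack']:
    print(q,[(np.round(d['location'],1).tolist(),round(d['confidence'],2)) for d in ctrl.mark_of(p,q)])
t=snap('top','top8.png');np.save('t8.npy',t,allow_pickle=True)
print('tray',[(np.round(d['location'],1).tolist(),round(d['confidence'],2)) for d in ctrl.mark_of(t,'tray')])
plan([(505,227,98)],1.562)
im=cv2.imread('pics/top8.png')
cv2.imwrite('pics/c11.png',cv2.resize(im[190:290,270:400],None,fx=6,fy=6,interpolation=cv2.INTER_CUBIC))
"
```

```text
follower [([505.2, 225.0, 79.7], 0.6)]
cell_a [([504.1, 155.0, 77.9], 0.92), ([506.7, 165.8, 79.1], 0.86), ([551.3, 316.6, 1.8], 0.83), ([618.6, 221.3, -0.3], 0.81), ([509.4, 184.0, 77.9], 0.74), ([505.7, 131.6, 76.3], 0.73), ([394.9, 111.1, -0.8], 0.71), ([503.0, 119.7, 78.5], 0.68), ([508.7, 199.6, 78.9], 0.57)]
rack_lip [([501.8, 57.8, 77.0], 0.76)]
rack []
tray [([502.9, 4.6, 0.0], 0.58)]
pos [506.3 225.4 181.4] rot [-1.5708e+00  1.0000e-04  1.5550e+00] t 11.975 w 85.4 F [ 0.6 -0.   0.4]
(505, 227, 98) -> [0.16 8.34 0.13]
roll -0.007
```

View pics/w8.png

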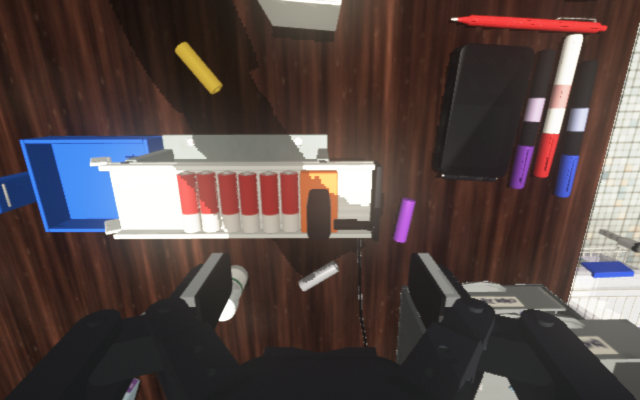

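View pics/c11.png

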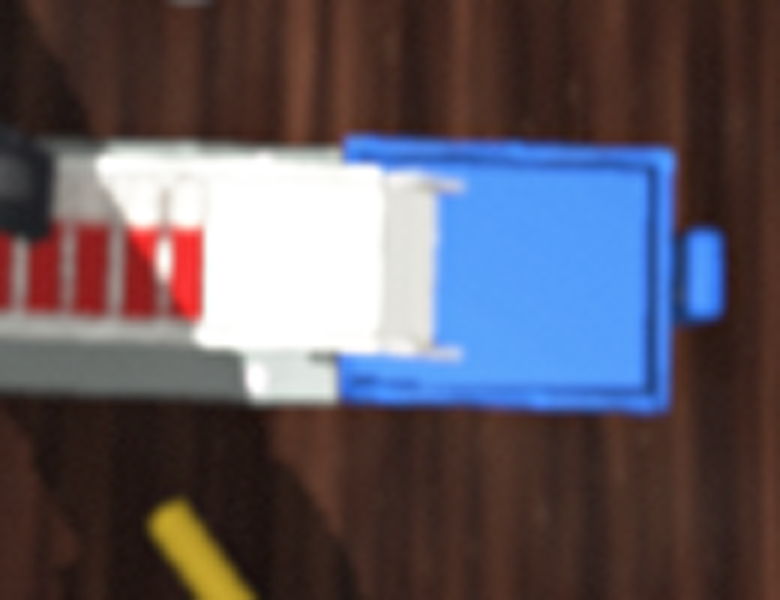

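Still six cells in the channel. The follower's black grip, at wrist (319,213), is centred between the fingers. The tray sits flush and in line with the foot in the top crop. Now descend and grip.

Call:
{"method": "apply_moves", "body": {"motion": [[0,3,0.1,0,8.5],[0,6,0.1,0,8.5],[0,7.5,0.1,0,8.5],[0,8.2,0.1,0,8.5],[0,8.2,0.1,0,6],[0,8.2,0.1,0,4],[0,8.2,0.1,0,2.5],[0,8.2,0.1,0,1.5],[0,8.2,0.1,0,1],[0,8.2,0.1,0,1],[0,8.2,0.1,0,1]]}}

```text
clock: 13.35
eef_pos: [505.6, 226.2, 99.9]
tool_rot: [-1.572, -0.0, 1.556]
force: [-1.4, -0.5, 5.9]
width: 15.5
```

```bash
python3 -c "
from m import *
p=np.load('t8.npy',allow_pickle=True).item()
c=lambda l:np.array(l)/6+[270,190]
t=bp(p,c([(345,137),(340,405),(668,412),(673,150)]),34);print(t.round(1).tolist(),t.mean(0)); print(ang(t[0],t[3]),ang(t[1],t[2]),ang(t[1],t[0]),ang(t[2],t[3]))
p=wrist('w9.png'); np.save('w9.npy',p,allow_pickle=True)
plan([],1.562)
print('lip',proj(p,[[478,50,78],[532,50,78]]))
"
```

```text
[[554.0, 60.9, 34.0], [455.8, 60.6, 34.0], [456.4, -58.8, 34.0], [552.5, -60.6, 34.0]] [504.66387519   0.54376531  34.        ]
-90.69 -89.75 0.18 -1.06
pos [505.6 226.3 100. ] rot [-1.5718e+00 -5.0000e-04  1.5559e+00] t 13.4 w 15.2 F [-0.7 -0.9  4.9]
roll -0.0061
lip [[  2.57951439 198.97750779]
 [ 30.7549518  283.36482541]]
```

View pics/w9.png

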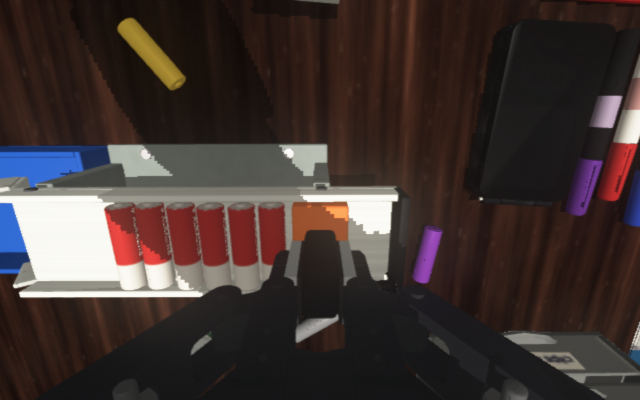

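Gripped (width 15, the grip is 16). From the tray's stop the lip is at y≈51.8. The 4th cell (c) should tip at follower centre y≈104 and the 5th at ≈89, so I'll aim for about 97 in slow steps.

Call:
{"method": "apply_moves", "body": {"motion": [[-0.3,0,0,0,1],[-0.7,0,0,0,1],[-1.2,0,0,0,1],[-1.7,0,0,0,1],[-2.2,0,0,0,1],[-2.7,0,0,0,1],[-3.2,0,0,0,1],[-3.7,0,0,0,1],[-4.2,0,0,0,1],[-4.7,0,0,0,1],[-5.2,0,0,0,1],[-5.7,0,0,0,1],[-6.2,0,0,0,1],[-6.6,0,0,0,1],[-7,0,0,0,1],[-7,0,0,0,1]]}}

```text
clock: 15.4
eef_pos: [505.0, 156.5, 99.9]
tool_rot: [-1.573, -0.001, 1.556]
force: [-1.4, 2.4, 5.5]
width: 15.2
```

```bash
python3 -c "
from m import *
p=wrist('w10.png'); np.save('w10.npy',p,allow_pickle=True)
plan([],1.562)
"
```

```text
pos [505.1 156.5 100. ] rot [-1.5728e+00 -1.1000e-03  1.5560e+00] t 15.45 w 15.2 F [0.6 1.4 6.4]
roll -0.006
```

View pics/w10.png

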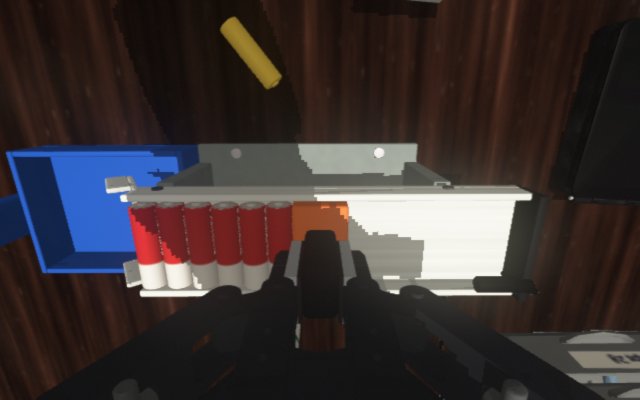

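Call:
{"method": "apply_moves", "body": {"motion": [[-0.3,0,0,0,1],[-0.6,0,0,0,1],[-0.9,0,0,0,1],[-1.2,0,0,0,1],[-1.5,0,0,0,1],[-1.8,0,0,0,1],[-2.1,0,0,0,1],[-2.4,0,0,0,1],[-2.7,0,0,0,1],[-3.0,0,0,0,1],[-3,0,0,0,1],[-3,0,0,0,1]]}}

```text
clock: 16.95
eef_pos: [504.6, 126.7, 99.9]
tool_rot: [-1.573, -0.001, 1.556]
force: [0.6, 1.7, 6.7]
width: 14.9
```

```bash
python3 -c "
from m import *
p=wrist('w11.png'); np.save('w11.npy',p,allow_pickle=True)
plan([],1.562)
"
```

```text
pos [504.6 126.7  99.9] rot [-1.5728e+00 -1.1000e-03  1.5562e+00] t 17.0 w 15.4 F [-0.3  1.7  6. ]
roll -0.0058
```

View pics/w11.png

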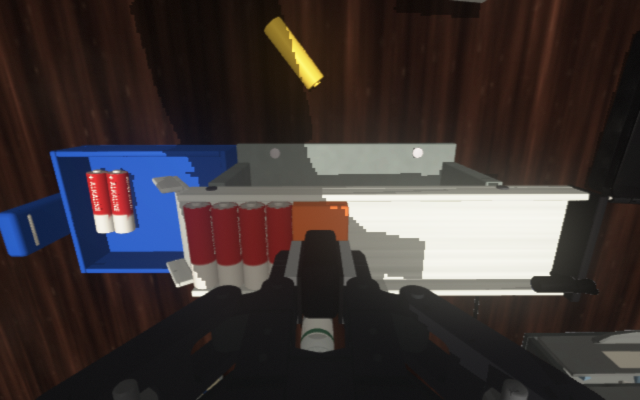

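Two cells lie in the tray at (97,200) and (120,200), and four are in the channel, as predicted. Continuing.

Call:
{"method": "apply_moves", "body": {"motion": [[-0.3,0,0,0,1],[-0.6,0,0,0,1],[-0.9,0,0,0,1],[-1.2,0,0,0,1],[-1.5,0,0,0,1],[-1.7,0,0,0,1],[-1.9,0,0,0,1],[-2.1,0,0,0,1],[-2.2,0,0,0,1],[-2.3,0,0,0,1],[-2.4,0,0,0,1],[-2.4,0,0,0,1],[-2.4,0,0,0,1]]}}

```text
clock: 18.62
eef_pos: [504.2, 103.0, 99.9]
tool_rot: [-1.573, -0.001, 1.556]
force: [0.4, 1.5, 6.9]
width: 15.2
```

```bash
python3 -c "
from m import *
p=wrist('w12.png'); np.save('w12.npy',p,allow_pickle=True)
plan([],1.562)
"
```

```text
pos [504.3 103.   99.9] rot [-1.5729e+00 -1.5000e-03  1.5565e+00] t 18.675 w 15.2 F [-0.3  2.6  6.2]
roll -0.0055
```

View pics/w12.png

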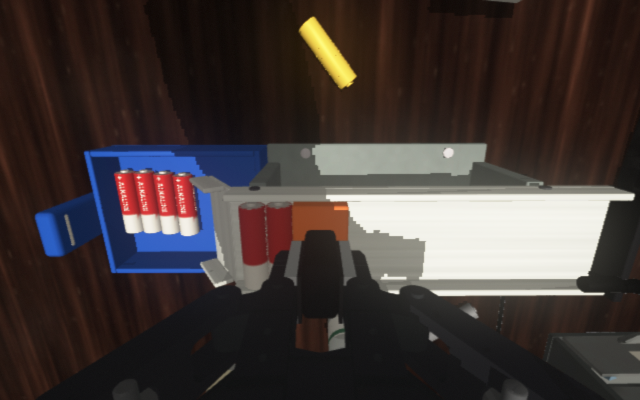

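Four cells now lie in the tray, at cols 127–187, row ~203. Two remain in the channel at (253,235) and (279,235). Release and rise.

Call:
{"method": "apply_moves", "body": {"motion": [[0,0,0,0,1.8],[0,0,0,0,2.5],[0,0,0,0,3.5],[0,0,0,0,4.5],[0,0,0,0,4.5],[0,-1,0,0,4.5],[0,-3,0,0,4.5],[0,-6,0,0,4.5],[0,-9,0,0,4.5],[0,-12,0,0,4.5],[0,-12,0,0,4.5]]}}

```text
clock: 20.05
eef_pos: [504.9, 102.5, 222.1]
tool_rot: [-1.576, -0.001, 1.556]
force: [0.1, 0.6, -0.7]
width: 44.9
```

```bash
python3 -c "
from m import *
p=wrist('w13.png'); np.save('w13.npy',p,allow_pickle=True)
plan([],1.562)
s=snap('side','side13.png')
im=cv2.imread('pics/side13.png')
cv2.imwrite('pics/c13.png',cv2.resize(im[130:330,200:460],None,fx=3,fy=3,interpolation=cv2.INTER_CUBIC))
"
```

```text
pos [503.9 102.2 220.5] rot [-1.5734e+00 -7.0000e-04  1.5559e+00] t 20.1 w 44.7 F [ 0.2 -0.3 -0.5]
roll -0.0061
```

View pics/w13.png

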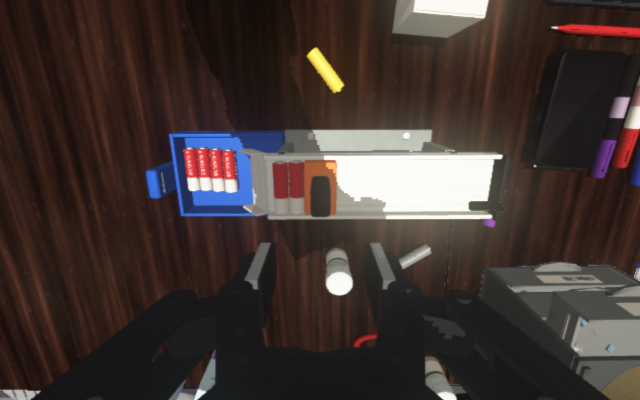

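View pics/c13.png

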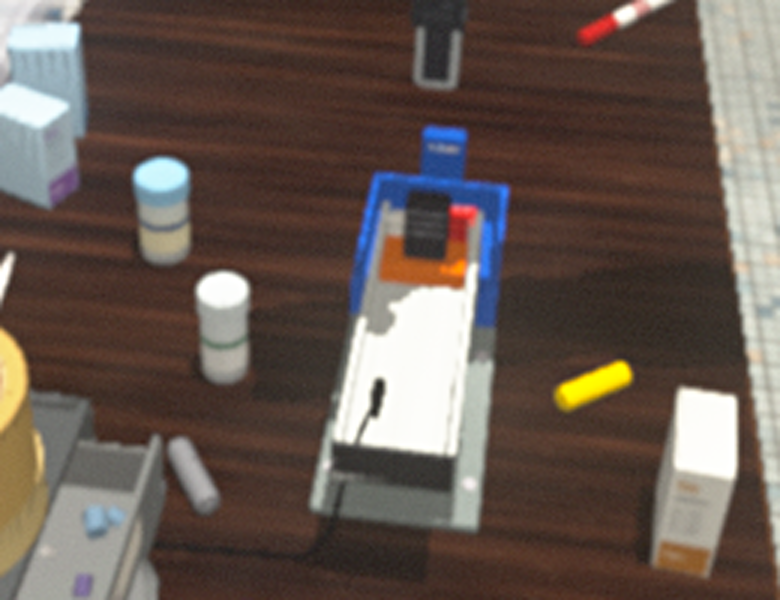

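Call:
{"method": "apply_moves", "body": {"motion": [[4,0,0,0,4.5],[8,0,0,0,4.5],[13,0,0,0,4.5],[18,0,0,0,4.5],[20,0,0,0,4.5],[20,0,0,0,4.5],[20,0,0,0,4.5]]}}

```text
clock: 21.02
eef_pos: [506.5, 299.5, 218.7]
tool_rot: [-1.57, 0.003, 1.554]
force: [0.4, -0.0, -0.2]
width: 44.9
```

```bash
python3 -c "
from m import *
t=snap('top','top14.png');np.save('t14.npy',t,allow_pickle=True)
for q in ['tray','cell_a','vial_white','vial_blue','carton']:
    print(q,[(np.round(d['location'],1).tolist(),round(d['confidence'],2)) for d in ctrl.mark_of(t,q)])
im=cv2.imread('pics/top14.png')
cv2.imwrite('pics/c14.png',cv2.resize(im[190:290,270:400],None,fx=6,fy=6,interpolation=cv2.INTER_CUBIC))
"
```

```text
tray [([501.8, 0.9, -2.6], 0.68)]
cell_a [([498.4, -38.5, 11.8], 0.62), ([499.4, -31.1, 9.1], 0.61), ([509.2, 63.6, 81.3], 0.57), ([506.2, 78.4, 79.3], 0.56), ([555.1, 309.6, -3.3], 0.51), ([620.6, 220.1, 2.5], 0.48), ([502.3, 5.5, 10.2], 0.47), ([501.4, -14.3, 15.2], 0.45), ([392.4, 109.3, 2.5], 0.44)]
vial_white [([624.7, 120.1, 1.4], 0.65)]
vial_blue [([684.4, 12.5, 1.5], 0.52), ([626.5, 121.6, 1.0], 0.28)]
carton [([344.1, 215.2, -3.5], 0.95)]
```

View pics/c14.png

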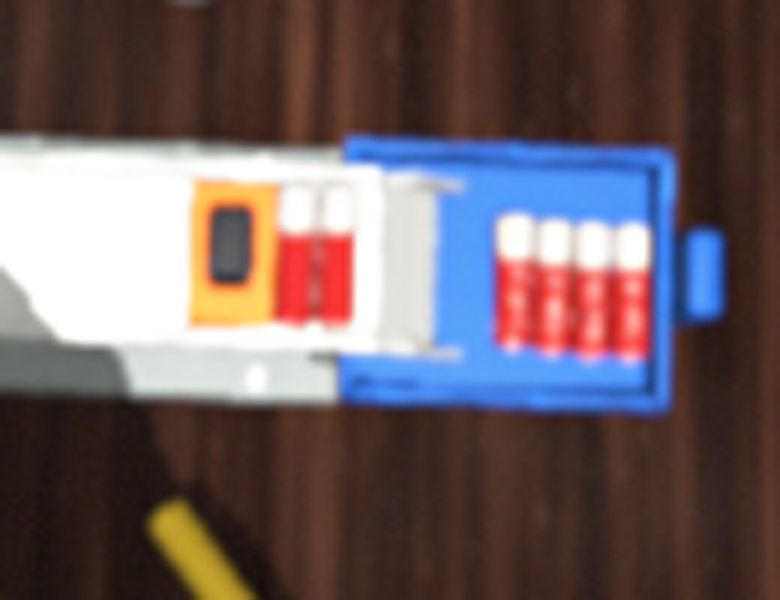

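View pics/top14.png

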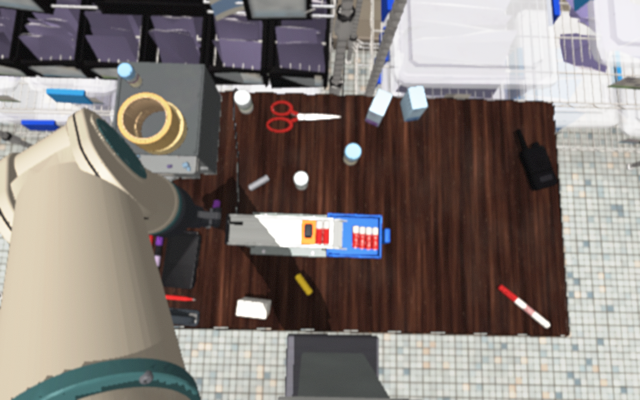

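The tray's corners are at the same crop pixels as before feeding. It holds four cells, two lie flat in the channel short of the lip, and the bystanders have not moved. Handing in.

```bash
python3 -c "
from h import *
print(ctrl.finish_job())"
```

```text
the job is handed in; nothing more can be done
None
```

The job was handed in at about 21 s, well inside the 51 s limit; the system reported no verdict.

- **Tray:** I gripped it by its tab, turned it to line up with the rack, and slid it in. At y≈−64 mm it stopped moving while the force rose, so it is against the foot.
- **Cells:** I pushed the follower slowly until exactly four cells (f, e, d, c) had dropped into the tray. I then let go and moved the arm clear.
- **Last checks:** The top and wrist views show four cells in the tray and two lying flat in the channel short of the lip. The tray's corners are at the same pixels as before feeding. The vials and the carton are where they started, within the networks' few millimetres.
- **Disagreement:** Measured squareness is within about 1°. The top and wrist cameras disagree by 1–2 mm on the tray's sideways offset: about −0.6 mm from the top, +1.3 mm from the wrist. That is within their calibration, and the average is near zero.

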